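Wedge the rocking gauge stand

ROBOT

A 6-joint arm with a two-finger parallel gripper is mounted at the origin on a cart in front of the work surface, level with it; the furniture and walls round the work are solid. World frame = base frame: x ahead of the robot, y to its left, z up, the work surface at z = 0. Lengths are in m, angles in rad, forces in N, time in s.
With the tool pointing down it reaches from about 0.275 to 0.85 m from the base axis. Payload 19 kg.
Tool frame: the origin (TCP) lies between the finger pads; the fingertips stand bot.tip_extent ahead of it and the grasp point (between the pads) is the TCP (bot.tip_extent is the distance from the TCP to the fingertips, in m); z points along the fingers, y is the line along which they close (so a half turn about z gives the same grasp; the last joint's range is limited). The gripper opens to 85 mm and grips with 20 to 120 N. Pads are 22 mm wide; open, the fingers measure 114 mm over their backs; the gripper's body (76 mm by 85 mm) begins 54 mm behind the grasp point. The pads swing forward as they close: fully open they stand 13 mm farther back than shut.
Start: joints at [-1.3, 0.15, 1.437, -0, 1.554, -0.134], TCP at [0.226, -0.529, 0.25] pointing down, gripper open.
Joint ranges: [-2.8, 2.8], [-0.68, 2.1], [0.12, 2.68], [-1.39, 4.53], [0.16, 2.79], [-2.81, 2.81]. Speed limits (rad/s): [1.89, 1.89, 2.22, 3.01, 3.01, 3.01].

INTERFACE

Orientations are given as a unit quaternion [x, y, z, w].
In Python, from station import readout, optics, order, models, bot gives the robot as it stands.
- The arm moves only by the shell command python3 -m handwheel 'ROWS' [FORCE]. ROWS is JSON, a list of rows, each an object with "claw": the opening, from -1 (shut) to 1 (fully open); "dp": the shift along the world's x, y, z scaled (see below), a list of three; "turn": the turn, a rotation vector about the world's x, y, z scaled (see below), a list of three. A call has exactly 10 rows; each row shifts and turns the commanded pose from where the row before left it; what a row does not reach is not made up. The controller multiplies each number of a shift by 50 mm and each number of a turn by 8 degrees. A row lasts 1/10 s, in which the tool goes at most 50 mm and 8.59 degrees, less where a joint would pass 70% of its speed; a pose out of reach is approached as far as the arm can. A call with a number of a shift or a turn outside -1 to 1 is refused whole. A call with a gripper value outside its range is refused whole. The fingers move at their own pace and stop on an object; FORCE is the grip in N (left out, the last holds). Time passes only in rows, so rows that do not move let the fingers close, or fill a call up. It gives the time, the measured TCP pose, the force, the opening and the grip force at its end, in the units of the state.
- readout.get_state(): the state, without advancing time (a new reading comes with each control period).
- optics.get_image(name): name is "side" or "top" or "wrist"; returns a dict with "img" (384x512x3 uint8, blue, green, red), "fx", "fy", "cx", "cy" (pixels), "T" (4x4, takes a point from camera to world coordinates). Camera axes: x right, y up, looking along -z (the intrinsics and any distortion apply to the point x, -y, -z); pixel columns grow to the right and rows downward; lengths in m; the calibration is good to about 2 mm. A picture is of the moment at which its call begins. There is no depth.
- order.job_done(): hands the job in; it is judged then, once.
Trained networks look in the newest picture that a camera, given by its name, has taken for a name from the list of things; names that differ only in an ending like _2 or _b are one class to them, and where a whole thing is asked for, a point or a joint stands for the part that bears it (a point fixed in the world has none). Each returns a list of dicts, best first, with "score" (0 to 1); they miss things now and then, are a little off and sometimes report something else, mostly with a low value. They report only what shows in the picture. A call takes as long as a camera call. They do not tell look-alikes from the thing itself.
- models.search_frame(camera, name): "uv" ([column, row] in pixels, amid what is visible of it).
- models.masks_of(camera, name): "mask" (384x512 bool, what is visible of it) and "uv" ([column, row] in pixels, amid what is visible of it).
- models.place_of(camera, name): "uv" ([column, row] in pixels: a listed point, or the origin of a listed thing).
The state is a dict: "t": time; "qpos": joint angles; "dq": joint speeds; "joint_efforts": joint torques, N m; "position": TCP position; "tcp_rot": TCP orientation; "ft_force": force on the tool from outside, world axes, zero at the start; "ft_torque": the same for the moment, N m; "grip_width": opening from 0.0 (shut) to 1.0 (fully open); "grasp_force": force on a finger pad.
Only numpy, scipy, OpenCV 4.12 (cv2) and the standard library are available. Lean on these libraries where they do the work, as an engineer would, in place of code of your own. Each camera call takes 0.05 s, during which the arm holds its last target. There are 200 camera calls.

TASK

The gauge stand rocks because its near-left foot has lost its rubber pad. Push the brass wedge, thin end first, along the bench under that bare foot until it bites and the stand no longer rocks, but stop there: do not jack the stand out of level or shove it along. Then press down firmly on the plate's corner above that foot to prove it solid, and let go, leaving the wedge bearing; use the fingers only to push and press, pick nothing up, and leave the wax dish on the stand and the things around it alone.

Things in the scene. Friction and masses are not known exactly. Their poses are not given: they have to be found in the camera images.
- stand: Gauge stand, loose, about 2.5 kg: aluminium plate 260 x 200 x 14 mm, its top 40 mm above the bench, on four feet 112 mm (x) and 82 mm (y) from its centre; steel column (to 245 mm) with a dial gauge at its far edge. Origin: bench level, under the plate's centre; x along the 260 mm side, away from the robot, y left, z up. Three feet have rubber pads; the near-left one (x -112, y +82) is a bare stud.
- bad_corner (a point): Where to press: on the plate's top face, straight above the bare stud, 18 mm from the plate's edges. The stud, 12 mm thick with a domed end, hangs 4 to 8.5 mm above the bench (differs each run). Unwedged, the stand sits level; 3 to 5 N here tips this corner down until the stud meets the bench, and it falls back when let go. Wedged, it stays within 1 mm; press with 8 to 15 N.
- wedge: Loose solid brass wedge, 0.32 kg, flat on the bench left of the stand, thin end roughly towards the bare stud: 110 mm long, 38 mm wide, 2 mm thick at the thin end rising evenly to 16 mm. Origin: centre of its underside; x points along it to the thin end (x = +55 mm), z up. It may go in at any slant up to 30 degrees.
- dish_pattern: Violet round wax dish, 109 mm across, 22 mm high, standing loose on the stand's plate under the dial gauge; origin at the centre of its underside. Leave it there.
- bench_brush: Small bench brush, 82 mm long, on the bench to the right of the stand; to be left alone. Origin at the centre of its underside.
- tweezers: Steel tweezers, 134 mm long, lying left of the wedge; to be left alone. Origin at the centre of the underside.
- x_block: Violet X-shaped wax block, 66 x 78 x 24 mm, far left of the wedge; to be left alone. Origin at the centre of its underside.
- wedge_butt (a point): Centre of the wedge's thick end face (38 mm wide, 16 mm high), 8 mm above the bench: push here, along the wedge's x. It slides with about 2 N until it bites, when 16 to 51 mm of it are past the stud's axis; within about 4 mm the push then rises to 6 or 7 N, and it stays fast there. Up to 5 mm beyond the bite is good; further on it drags the stand along or lifts it out of level.
Things that resemble listed ones, but are neither listed nor needed, are in the scene too. Of the things shaped like the wedge, the brass one is meant.

How it is judged:
By the outcome, as a careful person would: the job done as asked, in the order asked, and still so for the second after the job is handed in, with the robot touching nothing.
It also fails if it takes over 64 s, if anything falls off the work surface, if the arm or the gripper's body presses on something with over 40 N, if the wrist force passes 120 N, or if a joint passes its speed limit or range.

## Working session

There is one attempt and no reset: what is moved stays moved. The work goes in short steps, Python scripts to look and compute and a shell command to move; the robot and the scene stay as the last step left them, time stands still between calls to the robot, and variables do not carry over. Pictures are saved under pics/ and viewed, at most 10 in all, crops included, and the job is handed in when it is done.

```bash
mkdir -p pics; cat > h.py <<'E'
import numpy as np, cv2
from station import readout, optics, order, models, bot
def ray(c,uv):
    d=np.array([(uv[0]-c['cx'])/c['fx'],-(uv[1]-c['cy'])/c['fy'],-1.]);T=np.array(c['T'])
    return T[:3,3],T[:3,:3]@d
def at(c,uv,z):
    o,d=ray(c,uv);return o+d*(z-o[2])/d[2]
def proj(c,p):
    T=np.array(c['T']);q=T[:3,:3].T@(np.array(p)-T[:3,3])
    return np.array([c['cx']-c['fx']*q[0]/q[2],c['cy']+c['fy']*q[1]/q[2]])
E
python3 - <<'E'
from h import *
ims=[]
for n in ['top','side']:
    c=optics.get_image(n);cv2.imwrite(f'pics/{n}0.png',c['img']);print(n,[k for k in c],c['fx'],np.round(c['T'],3).tolist())
    for t,z in [('stand',0),('bad_corner',.04),('wedge',0),('wedge_butt',.008),('dish_pattern',.04),('tweezers',0),('x_block',0),('bench_brush',0)]:
        print(t,[(np.round(r['uv']).tolist(),round(r['score'],2),np.round(at(c,r['uv'],z),3)[:2].tolist()) for r in models.place_of(n,t)[:3]])
print(bot.tip_extent,readout.get_state())
E
```

```text
top ['img', 'fx', 'fy', 'cx', 'cy', 'T'] 390.9441066983306 [[-0.029, 0.998, -0.057, 0.486], [-1.0, -0.028, 0.012, 0.036], [0.01, 0.057, 0.998, 1.272], [0.0, 0.0, 0.0, 1.0]]
stand [([140.0, 213.0], 0.71, [0.496, 0.416]), ([281.0, 161.0], 0.6, [0.652, -0.045])]
bad_corner [([258.0, 200.0], 0.89, [0.526, 0.031])]
wedge [([221.0, 240.0], 0.92, [0.401, 0.157]), ([224.0, 195.0], 0.84, [0.545, 0.144]), ([216.0, 162.0], 0.84, [0.653, 0.165])]
wedge_butt [([201.0, 197.0], 0.92, [0.542, 0.217]), ([202.0, 249.0], 0.76, [0.374, 0.217]), ([220.0, 145.0], 0.71, [0.709, 0.151])]
dish_pattern [([280.0, 160.0], 0.69, [0.651, -0.04])]
tweezers [([146.0, 213.0], 0.65, [0.493, 0.398])]
x_block [([150.0, 157.0], 0.67, [0.675, 0.38])]
bench_brush [([150.0, 159.0], 0.42, [0.67, 0.381])]
side ['img', 'fx', 'fy', 'cx', 'cy', 'T'] 485.0032795944821 [[-0.983, 0.081, -0.164, 0.316], [-0.182, -0.493, 0.851, 1.308], [-0.012, 0.866, 0.499, 0.811], [0.0, 0.0, 0.0, 1.0]]
stand [([242.0, 195.0], 0.95, [0.631, -0.031])]
bad_corner [([269.0, 197.0], 0.67, [0.53, 0.037])]
wedge [([220.0, 232.0], 0.8, [0.648, 0.185]), ([
[... 415 characters left out ...]
0.019 {'t': 0.9, 'qpos': array([-1.29998128e+00,  1.50471909e-01,  1.43741093e+00,  2.60242413e-05,
        1.55383346e+00, -1.33970198e-01]), 'dq': array([ 0.00017565, -0.00028428,  0.00068557, -0.00018283, -0.00114211,
       -0.00103242]), 'joint_efforts': array([ 1.95674176e-03, -7.12783456e+01, -5.71028888e+01, -1.54687259e-04,
        1.32883812e-03, -3.31951333e-05]), 'position': array([ 0.22644032, -0.52848776,  0.25027713]), 'tcp_rot': array([ 9.79588475e-01,  2.01013471e-01,  8.75300339e-06, -6.25679729e-05]), 'ft_force': array([-0.60795907, -0.24936356,  0.30007152]), 'ft_torque': array([-0.0062816 , -0.02550256, -0.04646495]), 'grasp_force': 0.0, 'grip_width': 0.9988802122202417}
```

View pics/top0.png

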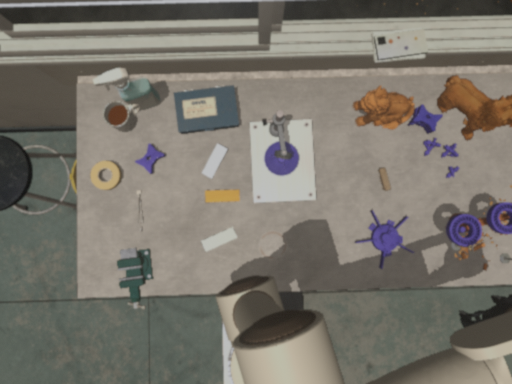

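View pics/side0.png

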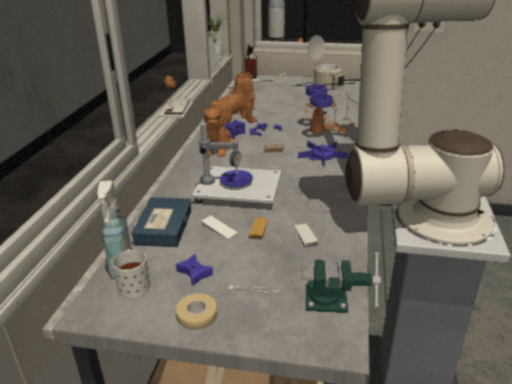

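The top picture shows the stand plate over about (250-315, 120-202), with the bare-stud corner near (258,200). Three things are shaped like the wedge: a yellow one at (222,196) and white ones at (215,161) and (219,239). Only the yellow one is brass-coloured, and it lies left of the stand pointing at the bare stud. I'll confirm it in a crop and measure it.

```bash
python3 - <<'E'
from h import *
c=optics.get_image('top');im=c['img']
hsv=cv2.cvtColor(im,cv2.COLOR_BGR2HSV)
m=cv2.inRange(hsv,(12,110,90),(32,255,255));m[:, :190]=0;m[:,255:]=0;m[:180]=0;m[215:]=0
p=np.argwhere(m)[:,::-1].astype(np.float32)
W=np.array([at(c,q,.006)[:2] for q in p]);r=cv2.minAreaRect((W*1000).astype(np.float32));print('wedge top',len(p),r,W.mean(0))
o=cv2.inRange(hsv,(0,0,185),(180,45,255));o[:, :243]=0;o[:,322:]=0;o[:112]=0;o[208:]=0
n,l,s,_=cv2.connectedComponentsWithStats(o);k=1+s[1:,4].argmax();p=np.argwhere(l==k)[:,::-1]
W=np.array([at(c,q,.04)[:2] for q in p]);r=cv2.minAreaRect((W*1000).astype(np.float32));print('plate',r,cv2.boxPoints(r))
a=cv2.resize(im[110:260,180:330],(600,600),interpolation=cv2.INTER_CUBIC)
cv2.imwrite('pics/crop1.png',a[:,:])
c=optics.get_image('side');im=c['img'];hsv=cv2.cvtColor(im,cv2.COLOR_BGR2HSV)
m=cv2.inRange(hsv,(12,110,90),(32,255,255));m[:,240:280][:0]=0;m[:205]=0;m[250:]=0;m[:,:240]=0;m[:,280:]=0
p=np.argwhere(m)[:,::-1];W=np.array([at(c,q,.006)[:2] for q in p]);print('wedge side',len(p),cv2.minAreaRect((W*1000).astype(np.float32)),W.mean(0))
b=cv2.resize(im[150:260,190:340],(800,587),interpolation=cv2.INTER_CUBIC);cv2.imwrite('pics/crop2.png',b)
E
```

```text
wedge top 374 ((544.1641235351562, 150.36459350585938), (106.8669204711914, 35.64326858520508), 88.39085388183594) [0.54458271 0.14954109]
plate ((648.7949829101562, -47.576812744140625), (251.59666442871094, 191.61358642578125), 1.2369105815887451) [[ 520.9578     45.49211 ]
 [ 525.09406  -146.07683 ]
 [ 776.63214  -140.64574 ]
 [ 772.4959     50.923203]]
wedge side 239 ((542.3551025390625, 151.0489501953125), (99.90104675292969, 38.00037384033203), 89.21884155273438) [0.54213546 0.15118747]
```

View pics/crop2.png

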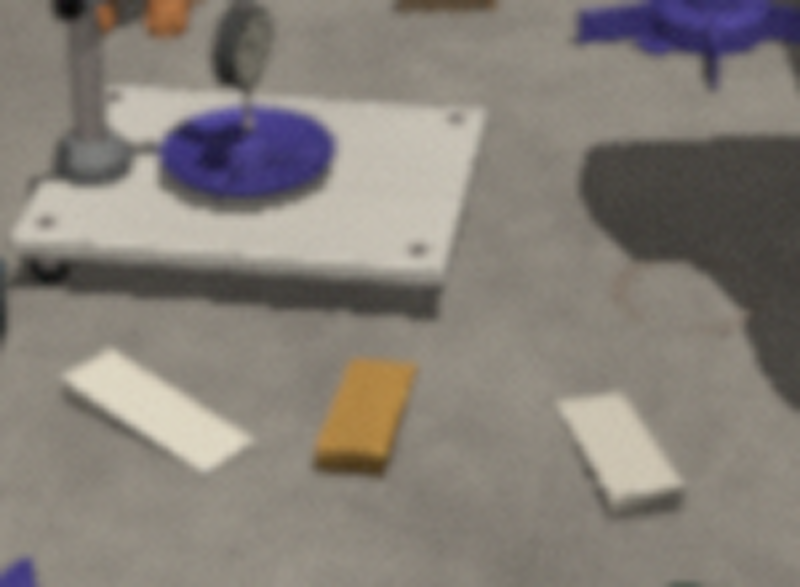

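The crop shows the brass-coloured wedge with its thick end facing away from the stand and its thin end towards the bare-stud corner. The two white ones are decoys. The measured sizes are consistent: the plate is about 252x192 mm and the wedge about 107x36 mm, each slightly short from edge pixels. I'll move the shut fingers behind the butt.

```bash
R='' ; python3 -m handwheel '[{"claw":-1,"dp":[0.32,0.77,0],"turn":[0,0,0.406]},{"claw":-1,"dp":[0.32,0.77,0],"turn":[0,0,0.406]},{"claw":-1,"dp":[0.32,0.77,0],"turn":[0,0,0.406]},{"claw":-1,"dp":[0.32,0.77,0],"turn":[0,0,0.406]},{"claw":-1,"dp":[0.32,0.77,0],"turn":[0,0,0.406]},{"claw":-1,"dp":[0.32,0.77,0],"turn":[0,0,0.406]},{"claw":-1,"dp":[0.32,0.77,0],"turn":[0,0,0.406]},{"claw":-1,"dp":[0.32,0.77,0],"turn":[0,0,0.406]},{"claw":-1,"dp":[0.32,0.77,0],"turn":[0,0,0.406]},{"claw":-1,"dp":[0.32,0.77,0],"turn":[0,0,0.406]}]' 20
python3 -m handwheel '[{"claw":-1,"dp":[0.32,0.77,0],"turn":[0,0,0.406]},{"claw":-1,"dp":[0.32,0.77,0],"turn":[0,0,0.406]},{"claw":-1,"dp":[0.32,0.77,0],"turn":[0,0,0.406]},{"claw":-1,"dp":[0.32,0.77,0],"turn":[0,0,0.406]},{"claw":-1,"dp":[0.32,0.77,0],"turn":[0,0,0.406]},{"claw":-1,"dp":[0.32,0.77,0],"turn":[0,0,0.406]},{"claw":-1,"dp":[0.32,0.77,0],"turn":[0,0,0.406]},{"claw":-1,"dp":[0.32,0.77,0],"turn":[0,0,0.406]},{"claw":-1,"dp":[0.32,0.77,0],"turn":[0,0,0.406]},{"claw":-1,"dp":[0.32,0.77,0],"turn":[0,0,0.406]}]'
python3 - <<'E'
from h import *
from scipy.spatial.transform import Rotation as R
s=readout.get_state();print(s['t'],s['position'],s['grip_width'],s['ft_force']);M=R.from_quat(s['tcp_rot']).as_matrix();print(M.round(3))
c=optics.get_image('wrist');cv2.imwrite('pics/w1.png',c['img'])
for t,z in [('wedge_butt',.008),('bad_corner',.04),('wedge',0),('stand',0)]:
    print(t,[(np.round(r['uv']).tolist(),round(r['score'],2),np.round(at(c,r['uv'],z),4)[:2].tolist()) for r in models.place_of('wrist',t)[:3]])
E
```

```text
t: 2.0
position: [0.3867, -0.1419, 0.2505]
tcp_rot: [0.884, 0.468, 0.0, 0.0]
ft_force: [1.6, -0.5, -0.6]
grip_width: -0.001
grasp_force: 0.0
t: 3.0
position: [0.5468, 0.2433, 0.2503]
tcp_rot: [0.718, 0.697, 0.0, 0.0]
ft_force: [-0.0, -0.7, -0.7]
grip_width: 0.002
grasp_force: 0.0
3.0 [0.54678063 0.24334308 0.25025936] 0.0018088895666308847 [-0.03369018 -0.74107225 -0.68674811]
[[ 0.03  1.    0.  ]
 [ 1.   -0.03  0.  ]
 [ 0.    0.   -1.  ]]
wedge_butt [([256.0, 191.0], 0.98, [0.5422, 0.1989]), ([368.0, 225.0], 0.71, [0.7087, 0.1406]), ([145.0, 184.0], 0.65, [0.3839, 0.2141])]
bad_corner [([252.0, 300.0], 0.85, [0.5307, 0.035])]
wedge [([335.0, 202.0], 0.97, [0.6596, 0.1751]), ([255.0, 221.0], 0.85, [0.5387, 0.1488]), ([166.0, 217.0], 0.56, [0.4036, 0.1594])]
stand []
```

View pics/w1.png

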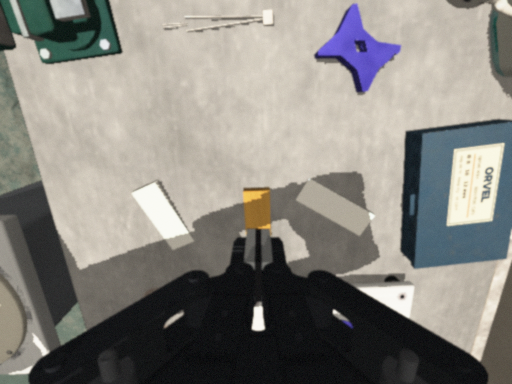

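The wrist view shows the shut fingers lined up behind the brass wedge, whose butt is at (257,190). The butt is at about (0.543, 0.203) and the stud at about (0.532, 0.034), the same as in the other views. I'll turn slightly towards the stud and descend behind the butt.

```bash
python3 -m handwheel '[{"claw":-1,"dp":[-0.04,0,-0.45],"turn":[0,0,-0.29]},{"claw":-1,"dp":[0,0,-0.55],"turn":[0,0,0]},{"claw":-1,"dp":[0,0,-0.55],"turn":[0,0,0]},{"claw":-1,"dp":[0,0,-0.55],"turn":[0,0,0]},{"claw":-1,"dp":[0,0,-0.55],"turn":[0,0,0]},{"claw":-1,"dp":[0,0,-0.55],"turn":[0,0,0]},{"claw":-1,"dp":[0,0,-0.55],"turn":[0,0,0]},{"claw":-1,"dp":[0,0,-0.5],"turn":[0,0,0]},{"claw":-1,"dp":[0,0,-0.28],"turn":[0,0,0]},{"claw":-1,"dp":[0,0,0],"turn":[0,0,0]}]'
python3 - <<'E'
from h import *
c=optics.get_image('wrist');cv2.imwrite('pics/w2.png',c['img'])
for t,z in [('wedge_butt',.008),('bad_corner',.04)]:
    print(t,[(np.round(r['uv']).tolist(),round(r['score'],2),np.round(at(c,r['uv'],z),4)[:2].tolist()) for r in models.place_of('wrist',t)[:3]])
print(readout.get_state()['ft_force'])
E
```

```text
t: 4.25
position: [0.5437, 0.2405, 0.0226]
tcp_rot: [0.733, 0.68, -0.001, -0.001]
ft_force: [0.4, -0.0, -0.0]
grip_width: -0.0
grasp_force: 0.0
wedge_butt [([504.0, 355.0], 0.96, [0.7042, 0.1437]), ([6.0, 300.0], 0.92, [0.3814, 0.2128]), ([262.0, 299.0], 0.7, [0.5431, 0.2015])]
bad_corner []
[ 0.49473529 -0.14272748 -0.11048801]
```

View pics/w2.png

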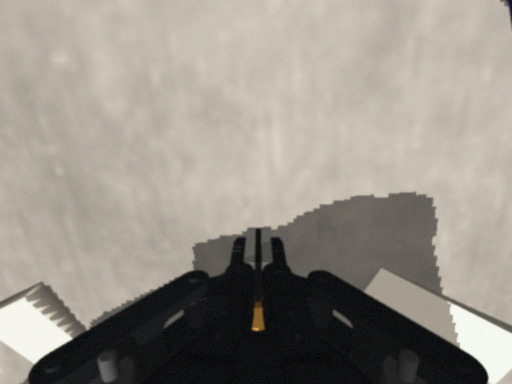

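The wrist view shows the fingers centred on the butt, with brass visible just ahead at (258,315). I'll advance in coarse steps first.

```bash
python3 -m handwheel '[{"claw":-1,"dp":[-0.01,-0.12,0],"turn":[0,0,0]},{"claw":-1,"dp":[-0.01,-0.12,0],"turn":[0,0,0]},{"claw":-1,"dp":[-0.01,-0.12,0],"turn":[0,0,0]},{"claw":-1,"dp":[-0.01,-0.12,0],"turn":[0,0,0]},{"claw":-1,"dp":[-0.01,-0.12,0],"turn":[0,0,0]},{"claw":-1,"dp":[-0.01,-0.12,0],"turn":[0,0,0]},{"claw":-1,"dp":[-0.01,-0.12,0],"turn":[0,0,0]},{"claw":-1,"dp":[-0.01,-0.12,0],"turn":[0,0,0]},{"claw":-1,"dp":[-0.01,-0.12,0],"turn":[0,0,0]},{"claw":-1,"dp":[-0.01,-0.12,0],"turn":[0,0,0]}]'
python3 - <<'E'
from h import *
for n in ['top','side']:
    c=optics.get_image(n);im=c['img'];cv2.imwrite(f'pics/{n}1.png',im)
    for t,z in [('wedge_butt',.008),('wedge',0),('bad_corner',.04)]:
        print(n,t,[(np.round(r['uv']).tolist(),round(r['score'],2),np.round(at(c,r['uv'],z),4)[:2].tolist()) for r in models.place_of(n,t)[:3]])
    m=cv2.inRange(cv2.cvtColor(im,cv2.COLOR_BGR2HSV),(12,110,60),(32,255,255))
    p=np.argwhere(m)[:,::-1];W=np.array([at(c,q,.006)[:2] for q in p]);k=(abs(W[:,0]-.54)<.05)&(abs(W[:,1]-.12)<.1);W=W[k]
    print(len(W),cv2.minAreaRect((W*1000).astype(np.float32)))
cv2.imwrite('pics/crop3.png',cv2.resize(im[150:260,190:340],(800,587),interpolation=cv2.INTER_CUBIC))
print(readout.get_state()['ft_force'])
E
```

```text
t: 5.4
position: [0.5394, 0.1811, 0.0238]
tcp_rot: [0.732, 0.681, 0.0, -0.0]
ft_force: [0.6, 3.3, 3.1]
grip_width: -0.001
grasp_force: 1.5
top wedge_butt [([201.0, 246.0], 0.61, [0.3848, 0.2192]), ([224.0, 147.0], 0.56, [0.7006, 0.1401])]
top wedge [([215.0, 158.0], 0.62, [0.6687, 0.169]), ([235.0, 194.0], 0.55, [0.5487, 0.1079]), ([218.0, 239.0], 0.48, [0.4047, 0.1641])]
top bad_corner [([258.0, 200.0], 0.67, [0.5264, 0.0318])]
218 ((542.5158081054688, 92.10054779052734), (61.48401641845703, 35.66679763793945), 88.39010620117188)
side wedge_butt [([312.0, 244.0], 0.65, [0.3798, 0.2143]), ([209.0, 220.0], 0.63, [0.6942, 0.1405]), ([257.0, 230.0], 0.37, [0.5421, 0.1694])]
side wedge [([219.0, 234.0], 0.95, [0.6479, 0.2]), ([306.0, 233.0], 0.53, [0.4021, 0.1521]), ([258.0, 218.0], 0.41, [0.5542, 0.0993])]
side bad_corner [([267.0, 197.0], 0.87, [0.5348, 0.0368])]
61 ((530.8226928710938, 116.146728515625), (20.34474754333496, 108.16365051269531), 0.6163354516029358)
[-0.82450046 -0.26777392  0.33814068]
```

View pics/crop3.png

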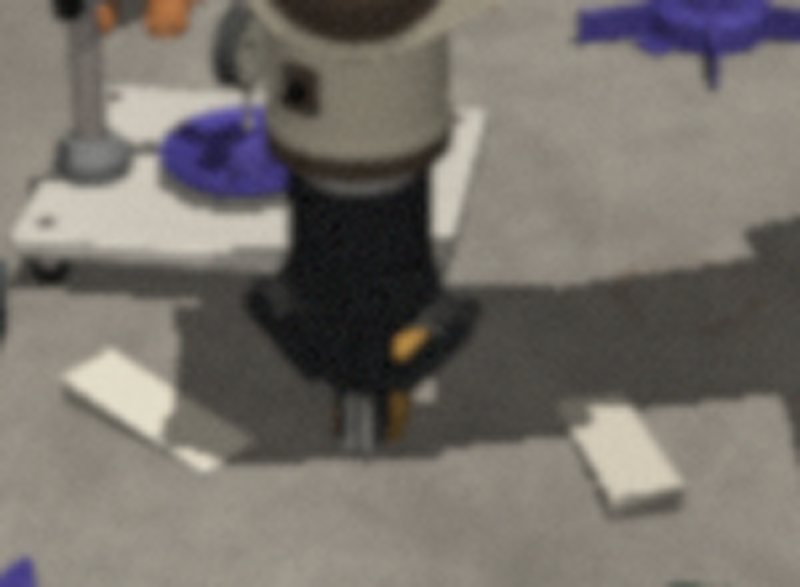

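The side crop shows the fingers (345-383, 420) pressed square on the wedge's butt (335-410, 420), with the apparent sideways offset explained by parallax. The stand is undisturbed. The thin end is now at y ≈ 0.06, so the earliest bite comes after another 43 mm. I'll go 34 mm more, then creep.

```bash
python3 -m handwheel '[{"claw":-1,"dp":[-0.004,-0.06,0],"turn":[0,0,0]},{"claw":-1,"dp":[-0.005,-0.07,0],"turn":[0,0,0]},{"claw":-1,"dp":[-0.005,-0.07,0],"turn":[0,0,0]},{"claw":-1,"dp":[-0.005,-0.07,0],"turn":[0,0,0]},{"claw":-1,"dp":[-0.005,-0.07,0],"turn":[0,0,0]},{"claw":-1,"dp":[-0.005,-0.07,0],"turn":[0,0,0]},{"claw":-1,"dp":[-0.005,-0.07,0],"turn":[0,0,0]},{"claw":-1,"dp":[-0.005,-0.07,0],"turn":[0,0,0]},{"claw":-1,"dp":[-0.005,-0.07,0],"turn":[0,0,0]},{"claw":-1,"dp":[-0.005,-0.06,0],"turn":[0,0,0]}]'
python3 -m handwheel '[{"claw":-1,"dp":[0,-0.01,0],"turn":[0,0,0]},{"claw":-1,"dp":[0,-0.01,0],"turn":[0,0,0]},{"claw":-1,"dp":[-0.001,-0.01,0],"turn":[0,0,0]},{"claw":-1,"dp":[-0.001,-0.01,0],"turn":[0,0,0]},{"claw":-1,"dp":[-0.001,-0.01,0],"turn":[0,0,0]},{"claw":-1,"dp":[-0.001,-0.01,0],"turn":[0,0,0]},{"claw":-1,"dp":[-0.001,-0.01,0],"turn":[0,0,0]},{"claw":-1,"dp":[-0.001,-0.01,0],"turn":[0,0,0]},{"claw":-1,"dp":[-0.001,-0.01,0],"turn":[0,0,0]},{"claw":-1,"dp":[-0.001,-0.01,0],"turn":[0,0,0]}]'
python3 - <<'E'
from h import *
f=[]
for i in range(3):
    optics.get_image('top' if i else 'side');f.append(readout.get_state()['ft_force'].round(2).tolist())
print(f)
E
```

```text
t: 6.8
position: [0.537, 0.1472, 0.0238]
tcp_rot: [0.732, 0.681, -0.0, -0.0]
ft_force: [-0.7, 1.2, -0.1]
grip_width: 0.003
grasp_force: 0.7
t: 7.8
position: [0.5366, 0.1425, 0.0238]
tcp_rot: [0.732, 0.681, -0.0, -0.0]
ft_force: [-0.1, 1.2, -0.9]
grip_width: -0.002
grasp_force: 0.7
[[-0.4, 0.99, -1.28], [0.67, 0.42, -0.44], [-0.06, 0.83, -1.21]]
```

```bash
python3 -m handwheel '[{"claw":-1,"dp":[0,-0.005,0],"turn":[0,0,0]},{"claw":-1,"dp":[0,-0.005,0],"turn":[0,0,0]},{"claw":-1,"dp":[0,-0.005,0],"turn":[0,0,0]},{"claw":-1,"dp":[0,-0.005,0],"turn":[0,0,0]},{"claw":-1,"dp":[0,-0.005,0],"turn":[0,0,0]},{"claw":-1,"dp":[-0.001,-0.005,0],"turn":[0,0,0]},{"claw":-1,"dp":[-0.001,-0.005,0],"turn":[0,0,0]},{"claw":-1,"dp":[-0.001,-0.005,0],"turn":[0,0,0]},{"claw":-1,"dp":[0,-0.005,0],"turn":[0,0,0]},{"claw":-1,"dp":[0,-0.005,0],"turn":[0,0,0]}]' | sed -n '1,2p;4p'
python3 -m handwheel '[{"claw":-1,"dp":[0,-0.005,0],"turn":[0,0,0]},{"claw":-1,"dp":[0,-0.005,0],"turn":[0,0,0]},{"claw":-1,"dp":[0,-0.005,0],"turn":[0,0,0]},{"claw":-1,"dp":[0,-0.005,0],"turn":[0,0,0]},{"claw":-1,"dp":[0,-0.005,0],"turn":[0,0,0]},{"claw":-1,"dp":[-0.001,-0.005,0],"turn":[0,0,0]},{"claw":-1,"dp":[-0.001,-0.005,0],"turn":[0,0,0]},{"claw":-1,"dp":[-0.001,-0.005,0],"turn":[0,0,0]},{"claw":-1,"dp":[0,-0.005,0],"turn":[0,0,0]},{"claw":-1,"dp":[0,-0.005,0],"turn":[0,0,0]}]' | sed -n '1,2p;4p'
```

```text
t: 8.95
position: [0.5364, 0.14, 0.0238]
ft_force: [0.4, 1.9, -0.5]
t: 9.95
position: [0.5363, 0.1374, 0.0238]
ft_force: [0.6, 1.5, -0.4]
```

```bash
python3 -m handwheel '[{"claw":-1,"dp":[0,-0.005,0],"turn":[0,0,0]},{"claw":-1,"dp":[0,-0.005,0],"turn":[0,0,0]},{"claw":-1,"dp":[0,-0.005,0],"turn":[0,0,0]},{"claw":-1,"dp":[0,-0.005,0],"turn":[0,0,0]},{"claw":-1,"dp":[0,-0.005,0],"turn":[0,0,0]},{"claw":-1,"dp":[-0.001,-0.005,0],"turn":[0,0,0]},{"claw":-1,"dp":[-0.001,-0.005,0],"turn":[0,0,0]},{"claw":-1,"dp":[-0.001,-0.005,0],"turn":[0,0,0]},{"claw":-1,"dp":[0,-0.005,0],"turn":[0,0,0]},{"claw":-1,"dp":[0,-0.005,0],"turn":[0,0,0]}]' | sed -n '1,2p;4p'
```

```text
t: 10.95
position: [0.5361, 0.135, 0.0238]
ft_force: [-0.0, 1.0, -1.4]
```

```bash
python3 -m handwheel '[{"claw":-1,"dp":[0,-0.005,0],"turn":[0,0,0]},{"claw":-1,"dp":[0,-0.005,0],"turn":[0,0,0]},{"claw":-1,"dp":[0,-0.005,0],"turn":[0,0,0]},{"claw":-1,"dp":[0,-0.005,0],"turn":[0,0,0]},{"claw":-1,"dp":[0,-0.005,0],"turn":[0,0,0]},{"claw":-1,"dp":[-0.001,-0.005,0],"turn":[0,0,0]},{"claw":-1,"dp":[-0.001,-0.005,0],"turn":[0,0,0]},{"claw":-1,"dp":[-0.001,-0.005,0],"turn":[0,0,0]},{"claw":-1,"dp":[0,-0.005,0],"turn":[0,0,0]},{"claw":-1,"dp":[0,-0.005,0],"turn":[0,0,0]}]' | sed -n '1,2p;4p'
```

```text
t: 11.95
position: [0.5359, 0.1325, 0.0238]
ft_force: [0.1, 1.5, -1.1]
```

```bash
python3 -m handwheel '[{"claw":-1,"dp":[0,-0.005,0],"turn":[0,0,0]},{"claw":-1,"dp":[0,-0.005,0],"turn":[0,0,0]},{"claw":-1,"dp":[0,-0.005,0],"turn":[0,0,0]},{"claw":-1,"dp":[0,-0.005,0],"turn":[0,0,0]},{"claw":-1,"dp":[0,-0.005,0],"turn":[0,0,0]},{"claw":-1,"dp":[-0.001,-0.005,0],"turn":[0,0,0]},{"claw":-1,"dp":[-0.001,-0.005,0],"turn":[0,0,0]},{"claw":-1,"dp":[-0.001,-0.005,0],"turn":[0,0,0]},{"claw":-1,"dp":[0,-0.005,0],"turn":[0,0,0]},{"claw":-1,"dp":[0,-0.005,0],"turn":[0,0,0]}]' | sed -n '1,2p;4p'
```

```text
t: 12.95
position: [0.5358, 0.13, 0.0238]
ft_force: [0.2, 1.4, -1.3]
```

```bash
python3 -m handwheel '[{"claw":-1,"dp":[0,-0.005,0],"turn":[0,0,0]},{"claw":-1,"dp":[0,-0.005,0],"turn":[0,0,0]},{"claw":-1,"dp":[0,-0.005,0],"turn":[0,0,0]},{"claw":-1,"dp":[0,-0.005,0],"turn":[0,0,0]},{"claw":-1,"dp":[0,-0.005,0],"turn":[0,0,0]},{"claw":-1,"dp":[-0.001,-0.005,0],"turn":[0,0,0]},{"claw":-1,"dp":[-0.001,-0.005,0],"turn":[0,0,0]},{"claw":-1,"dp":[-0.001,-0.005,0],"turn":[0,0,0]},{"claw":-1,"dp":[0,-0.005,0],"turn":[0,0,0]},{"claw":-1,"dp":[0,-0.005,0],"turn":[0,0,0]}]' | sed -n '1,2p;4p'
```

```text
t: 13.95
position: [0.5357, 0.1275, 0.0238]
ft_force: [0.5, 1.3, -0.6]
```

```bash
python3 -m handwheel '[{"claw":-1,"dp":[0,-0.005,0],"turn":[0,0,0]},{"claw":-1,"dp":[0,-0.005,0],"turn":[0,0,0]},{"claw":-1,"dp":[0,-0.005,0],"turn":[0,0,0]},{"claw":-1,"dp":[0,-0.005,0],"turn":[0,0,0]},{"claw":-1,"dp":[0,-0.005,0],"turn":[0,0,0]},{"claw":-1,"dp":[-0.001,-0.005,0],"turn":[0,0,0]},{"claw":-1,"dp":[-0.001,-0.005,0],"turn":[0,0,0]},{"claw":-1,"dp":[-0.001,-0.005,0],"turn":[0,0,0]},{"claw":-1,"dp":[0,-0.005,0],"turn":[0,0,0]},{"claw":-1,"dp":[0,-0.005,0],"turn":[0,0,0]}]' | sed -n '1,2p;4p'
```

```text
t: 14.95
position: [0.5355, 0.125, 0.0237]
ft_force: [-0.5, 2.3, 0.7]
```

```bash
python3 -m handwheel '[{"claw":-1,"dp":[0,-0.005,0],"turn":[0,0,0]},{"claw":-1,"dp":[0,-0.005,0],"turn":[0,0,0]},{"claw":-1,"dp":[0,-0.005,0],"turn":[0,0,0]},{"claw":-1,"dp":[0,-0.005,0],"turn":[0,0,0]},{"claw":-1,"dp":[0,-0.005,0],"turn":[0,0,0]},{"claw":-1,"dp":[-0.001,-0.005,0],"turn":[0,0,0]},{"claw":-1,"dp":[-0.001,-0.005,0],"turn":[0,0,0]},{"claw":-1,"dp":[-0.001,-0.005,0],"turn":[0,0,0]},{"claw":-1,"dp":[0,-0.005,0],"turn":[0,0,0]},{"claw":-1,"dp":[0,-0.005,0],"turn":[0,0,0]}]' | sed -n '1,2p;4p'
```

```text
t: 15.95
position: [0.5354, 0.1225, 0.0238]
ft_force: [0.3, 0.9, 0.1]
```

```bash
python3 -m handwheel '[{"claw":-1,"dp":[0,-0.005,0],"turn":[0,0,0]},{"claw":-1,"dp":[0,-0.005,0],"turn":[0,0,0]},{"claw":-1,"dp":[0,-0.005,0],"turn":[0,0,0]},{"claw":-1,"dp":[0,-0.005,0],"turn":[0,0,0]},{"claw":-1,"dp":[0,-0.005,0],"turn":[0,0,0]},{"claw":-1,"dp":[-0.001,-0.005,0],"turn":[0,0,0]},{"claw":-1,"dp":[-0.001,-0.005,0],"turn":[0,0,0]},{"claw":-1,"dp":[-0.001,-0.005,0],"turn":[0,0,0]},{"claw":-1,"dp":[0,-0.005,0],"turn":[0,0,0]},{"claw":-1,"dp":[0,-0.005,0],"turn":[0,0,0]}]' | sed -n '1,2p;4p'
```

```text
t: 16.95
position: [0.5352, 0.12, 0.0238]
ft_force: [-0.4, 2.0, -0.9]
```

```bash
python3 -m handwheel '[{"claw":-1,"dp":[0,-0.005,0],"turn":[0,0,0]},{"claw":-1,"dp":[0,-0.005,0],"turn":[0,0,0]},{"claw":-1,"dp":[0,-0.005,0],"turn":[0,0,0]},{"claw":-1,"dp":[0,-0.005,0],"turn":[0,0,0]},{"claw":-1,"dp":[0,-0.005,0],"turn":[0,0,0]},{"claw":-1,"dp":[-0.001,-0.005,0],"turn":[0,0,0]},{"claw":-1,"dp":[-0.001,-0.005,0],"turn":[0,0,0]},{"claw":-1,"dp":[-0.001,-0.005,0],"turn":[0,0,0]},{"claw":-1,"dp":[0,-0.005,0],"turn":[0,0,0]},{"claw":-1,"dp":[0,-0.005,0],"turn":[0,0,0]}]' | sed -n '1,2p;4p'
```

```text
t: 17.95
position: [0.5351, 0.1175, 0.0238]
ft_force: [0.2, 1.4, -0.3]
```

```bash
cat >> h.py <<'E'
def plate():
    c=optics.get_image('top');im=c['img'];o=cv2.inRange(cv2.cvtColor(im,cv2.COLOR_BGR2HSV),(0,0,185),(180,45,255))
    p=np.argwhere(o[112:208,285:322])+[112,285]
    W=np.array([at(c,q[::-1],.04)[:2] for q in p]);return len(p),(W.max(0)*1000).round(1),(W.min(0)*1000).round(1),(W.mean(0)*1000).round(2)
E
python3 - <<'E'
from h import *
import h
print(plate())
c0=cv2.imread('pics/top0.png');g=optics.get_image
optics.get_image=lambda n:dict(g(n),img=c0);print(plate());optics.get_image=g
c=optics.get_image('side');cv2.imwrite('pics/crop4.png',cv2.resize(c['img'][150:260,190:340],(800,587),interpolation=cv2.INTER_CUBIC))
for n in ['side','top']:print([(np.round(r['uv']).tolist(),round(r['score'],2)) for r in models.place_of(n,'bad_corner')])
E
```

```text
(1395, array([770.9, -52.5]), array([ 525.3, -142.4]), array([ 633.62, -103.66]))
(1619, array([776.4, -52.5]), array([ 524.4, -145.2]), array([ 637.11, -106.33]))
[([268.0, 197.0], 0.63)]
[([258.0, 199.0], 0.89)]
```

View pics/crop4.png

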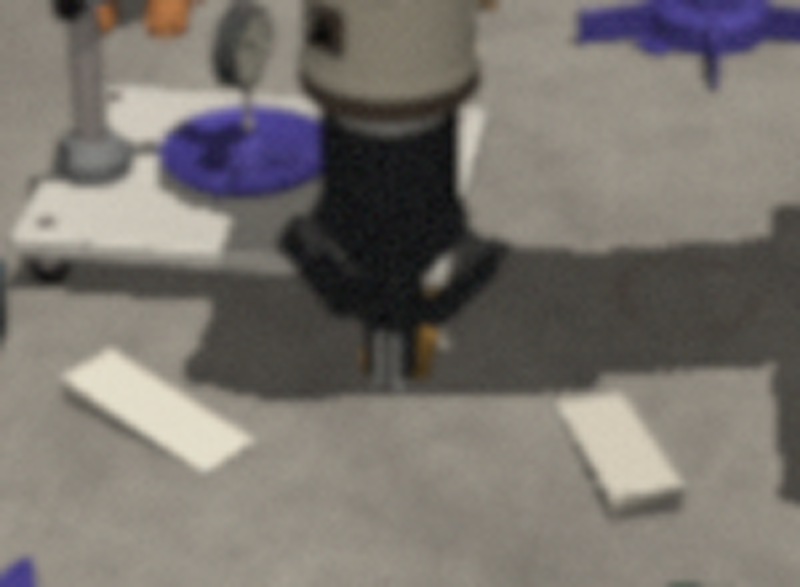

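The stand's left corner is still at crop pixel (15,238), so it hasn't moved, and the wedge is centred ahead of the fingers (365-435, 350). I'll keep creeping.

```bash
python3 -m handwheel '[{"claw":-1,"dp":[0,-0.005,0],"turn":[0,0,0]},{"claw":-1,"dp":[0,-0.005,0],"turn":[0,0,0]},{"claw":-1,"dp":[0,-0.005,0],"turn":[0,0,0]},{"claw":-1,"dp":[0,-0.005,0],"turn":[0,0,0]},{"claw":-1,"dp":[0,-0.005,0],"turn":[0,0,0]},{"claw":-1,"dp":[-0.001,-0.005,0],"turn":[0,0,0]},{"claw":-1,"dp":[-0.001,-0.005,0],"turn":[0,0,0]},{"claw":-1,"dp":[-0.001,-0.005,0],"turn":[0,0,0]},{"claw":-1,"dp":[0,-0.005,0],"turn":[0,0,0]},{"claw":-1,"dp":[0,-0.005,0],"turn":[0,0,0]}]' | sed -n '1,2p;4p'
```

```text
t: 19.2
position: [0.5349, 0.115, 0.0238]
ft_force: [0.7, 1.7, -0.2]
```

```bash
python3 -m handwheel '[{"claw":-1,"dp":[0,-0.004,0],"turn":[0,0,0]},{"claw":-1,"dp":[0,-0.004,0],"turn":[0,0,0]},{"claw":-1,"dp":[0,-0.004,0],"turn":[0,0,0]},{"claw":-1,"dp":[0,-0.004,0],"turn":[0,0,0]},{"claw":-1,"dp":[0,-0.004,0],"turn":[0,0,0]},{"claw":-1,"dp":[-0.001,-0.004,0],"turn":[0,0,0]},{"claw":-1,"dp":[-0.001,-0.004,0],"turn":[0,0,0]},{"claw":-1,"dp":[-0.001,-0.004,0],"turn":[0,0,0]},{"claw":-1,"dp":[0,-0.004,0],"turn":[0,0,0]},{"claw":-1,"dp":[0,-0.004,0],"turn":[0,0,0]}]' | sed -n '1,2p;4p'
```

```text
t: 20.2
position: [0.5348, 0.113, 0.0238]
ft_force: [-0.2, 1.6, -1.4]
```

```bash
python3 -m handwheel '[{"claw":-1,"dp":[0,-0.004,0],"turn":[0,0,0]},{"claw":-1,"dp":[0,-0.004,0],"turn":[0,0,0]},{"claw":-1,"dp":[0,-0.004,0],"turn":[0,0,0]},{"claw":-1,"dp":[0,-0.004,0],"turn":[0,0,0]},{"claw":-1,"dp":[0,-0.004,0],"turn":[0,0,0]},{"claw":-1,"dp":[-0.001,-0.004,0],"turn":[0,0,0]},{"claw":-1,"dp":[-0.001,-0.004,0],"turn":[0,0,0]},{"claw":-1,"dp":[-0.001,-0.004,0],"turn":[0,0,0]},{"claw":-1,"dp":[0,-0.004,0],"turn":[0,0,0]},{"claw":-1,"dp":[0,-0.004,0],"turn":[0,0,0]}]' | sed -n '1,2p;4p'
```

```text
t: 21.2
position: [0.5346, 0.111, 0.0238]
ft_force: [0.4, 1.9, -0.6]
```

```bash
python3 -m handwheel '[{"claw":-1,"dp":[0,-0.004,0],"turn":[0,0,0]},{"claw":-1,"dp":[0,-0.004,0],"turn":[0,0,0]},{"claw":-1,"dp":[0,-0.004,0],"turn":[0,0,0]},{"claw":-1,"dp":[0,-0.004,0],"turn":[0,0,0]},{"claw":-1,"dp":[0,-0.004,0],"turn":[0,0,0]},{"claw":-1,"dp":[-0.001,-0.004,0],"turn":[0,0,0]},{"claw":-1,"dp":[-0.001,-0.004,0],"turn":[0,0,0]},{"claw":-1,"dp":[-0.001,-0.004,0],"turn":[0,0,0]},{"claw":-1,"dp":[0,-0.004,0],"turn":[0,0,0]},{"claw":-1,"dp":[0,-0.004,0],"turn":[0,0,0]}]' | sed -n '1,2p;4p'
```

```text
t: 22.2
position: [0.5344, 0.109, 0.0238]
ft_force: [-0.6, 1.6, -1.5]
```

```bash
python3 -m handwheel '[{"claw":-1,"dp":[0,-0.004,0],"turn":[0,0,0]},{"claw":-1,"dp":[0,-0.004,0],"turn":[0,0,0]},{"claw":-1,"dp":[0,-0.004,0],"turn":[0,0,0]},{"claw":-1,"dp":[0,-0.004,0],"turn":[0,0,0]},{"claw":-1,"dp":[0,-0.004,0],"turn":[0,0,0]},{"claw":-1,"dp":[-0.001,-0.004,0],"turn":[0,0,0]},{"claw":-1,"dp":[-0.001,-0.004,0],"turn":[0,0,0]},{"claw":-1,"dp":[-0.001,-0.004,0],"turn":[0,0,0]},{"claw":-1,"dp":[0,-0.004,0],"turn":[0,0,0]},{"claw":-1,"dp":[0,-0.004,0],"turn":[0,0,0]}]' | sed -n '1,2p;4p'
```

```text
t: 23.2
position: [0.5343, 0.107, 0.0238]
ft_force: [-0.3, 1.4, -0.8]
```

```bash
python3 -m handwheel '[{"claw":-1,"dp":[0,-0.004,0],"turn":[0,0,0]},{"claw":-1,"dp":[0,-0.004,0],"turn":[0,0,0]},{"claw":-1,"dp":[0,-0.004,0],"turn":[0,0,0]},{"claw":-1,"dp":[0,-0.004,0],"turn":[0,0,0]},{"claw":-1,"dp":[0,-0.004,0],"turn":[0,0,0]},{"claw":-1,"dp":[-0.001,-0.004,0],"turn":[0,0,0]},{"claw":-1,"dp":[-0.001,-0.004,0],"turn":[0,0,0]},{"claw":-1,"dp":[-0.001,-0.004,0],"turn":[0,0,0]},{"claw":-1,"dp":[0,-0.004,0],"turn":[0,0,0]},{"claw":-1,"dp":[0,-0.004,0],"turn":[0,0,0]}]' | sed -n '1,2p;4p'
```

```text
t: 24.2
position: [0.5342, 0.105, 0.0238]
ft_force: [0.6, 1.9, -0.8]
```

```bash
python3 -m handwheel '[{"claw":-1,"dp":[0,-0.004,0],"turn":[0,0,0]},{"claw":-1,"dp":[0,-0.004,0],"turn":[0,0,0]},{"claw":-1,"dp":[0,-0.004,0],"turn":[0,0,0]},{"claw":-1,"dp":[0,-0.004,0],"turn":[0,0,0]},{"claw":-1,"dp":[0,-0.004,0],"turn":[0,0,0]},{"claw":-1,"dp":[-0.001,-0.004,0],"turn":[0,0,0]},{"claw":-1,"dp":[-0.001,-0.004,0],"turn":[0,0,0]},{"claw":-1,"dp":[-0.001,-0.004,0],"turn":[0,0,0]},{"claw":-1,"dp":[0,-0.004,0],"turn":[0,0,0]},{"claw":-1,"dp":[0,-0.004,0],"turn":[0,0,0]}]' | sed -n '1,2p;4p'
```

```text
t: 25.2
position: [0.534, 0.103, 0.0237]
ft_force: [-0.3, 4.8, -0.1]
```

```bash
python3 -m handwheel '[{"claw":-1,"dp":[0,-0.004,0],"turn":[0,0,0]},{"claw":-1,"dp":[0,-0.004,0],"turn":[0,0,0]},{"claw":-1,"dp":[0,-0.004,0],"turn":[0,0,0]},{"claw":-1,"dp":[0,-0.004,0],"turn":[0,0,0]},{"claw":-1,"dp":[0,-0.004,0],"turn":[0,0,0]},{"claw":-1,"dp":[-0.001,-0.004,0],"turn":[0,0,0]},{"claw":-1,"dp":[-0.001,-0.004,0],"turn":[0,0,0]},{"claw":-1,"dp":[-0.001,-0.004,0],"turn":[0,0,0]},{"claw":-1,"dp":[0,-0.004,0],"turn":[0,0,0]},{"claw":-1,"dp":[0,-0.004,0],"turn":[0,0,0]}]' | sed -n '1,2p;4p'
```

```text
t: 26.2
position: [0.5339, 0.1013, 0.0238]
ft_force: [-0.0, 8.0, -1.5]
```

The push rose from 1.9 to 4.8 and then 8.0 N over about 4 mm, so the wedge has bitten. I'll back off, rise and check.

```bash
python3 -m handwheel '[{"claw":-1,"dp":[0,0.05,0],"turn":[0,0,0]},{"claw":-1,"dp":[0,0.2,0],"turn":[0,0,0]},{"claw":-1,"dp":[0,0.4,0],"turn":[0,0,0]},{"claw":-1,"dp":[0,0.2,0.5],"turn":[0,0,0]},{"claw":-1,"dp":[0,0,0.7],"turn":[0,0,0]},{"claw":-1,"dp":[0,0,0.7],"turn":[0,0,0]},{"claw":-1,"dp":[0,0,0.5],"turn":[0,0,0]},{"claw":-1,"dp":[0,0,0.2],"turn":[0,0,0]},{"claw":-1,"dp":[0,0,0],"turn":[0,0,0]},{"claw":-1,"dp":[0,0,0],"turn":[0,0,0]}]'
python3 - <<'E'
from h import *
S={}
for n in ['side','top','wrist']:
    c=S[n]=optics.get_image(n);print(n,[(np.round(r['uv'],1).tolist(),round(r['score'],2),at(c,r['uv'],.04).round(4)[:2].tolist()) for r in models.place_of(n,'bad_corner')],[at(c,r['uv'],.008).round(4)[:2].tolist() for r in models.place_of(n,'wedge_butt')])
a=cv2.resize(S['side']['img'][150:260,190:340],(400,293),interpolation=cv2.INTER_CUBIC)
b=cv2.resize(S['wrist']['img'],(400,300));cv2.imwrite('pics/c5.png',np.hstack([a,b[:293]]))
print(readout.get_state()['ft_force'])
E
```

```text
t: 27.2
position: [0.5334, 0.1436, 0.1525]
tcp_rot: [0.732, 0.681, -0.001, -0.0]
ft_force: [-0.7, -0.2, -1.1]
grip_width: -0.001
grasp_force: 0.0
side [([265.7, 197.7], 0.87, [0.539, 0.0399])] [[0.7012, 0.1378], [0.5311, -0.0074], [0.5332, 0.1025]]
top [([257.7, 199.5], 0.93, [0.5268, 0.0336])] [[0.3833, 0.2205], [0.7047, 0.1459], [0.5395, 0.0918]]
wrist [([267.0, 289.3], 0.74, [0.5347, 0.0324])] [[0.381, 0.2137], [0.5299, 0.0919], [0.7071, 0.1434]]
[ 0.71639366 -0.71948022  0.05316956]
```

View pics/c5.png

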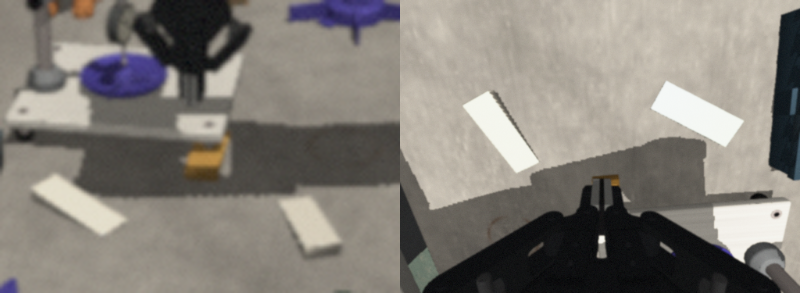

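The picture shows the wedge under the bare-stud corner (205,155), the stand unmoved at the left corner, and the dish in place. I'll go above the corner at about (0.533, 0.034).

```bash
python3 -m handwheel '[{"claw":-1,"dp":[0,-0.4,0],"turn":[0,0,0]},{"claw":-1,"dp":[0,-0.6,0],"turn":[0,0,0]},{"claw":-1,"dp":[0,-0.6,0],"turn":[0,0,0]},{"claw":-1,"dp":[0,-0.4,0],"turn":[0,0,0]},{"claw":-1,"dp":[0,-0.18,-0.2],"turn":[0,0,0]},{"claw":-1,"dp":[0,0,-0.5],"turn":[0,0,0]},{"claw":-1,"dp":[0,0,-0.5],"turn":[0,0,0]},{"claw":-1,"dp":[0,0,-0.35],"turn":[0,0,0]},{"claw":-1,"dp":[0,0,-0.17],"turn":[0,0,0]},{"claw":-1,"dp":[0,0,0],"turn":[0,0,0]}]'
```

```text
t: 28.65
position: [0.5333, 0.0349, 0.0665]
tcp_rot: [0.732, 0.681, -0.001, -0.001]
ft_force: [-0.0, 0.4, 0.9]
grip_width: 0.001
grasp_force: 0.0
```

```bash
python3 -m handwheel '[{"claw":-1,"dp":[0,0,-0.006],"turn":[0,0,0]},{"claw":-1,"dp":[0,0,-0.006],"turn":[0,0,0]},{"claw":-1,"dp":[0,0,-0.006],"turn":[0,0,0]},{"claw":-1,"dp":[0,0,-0.006],"turn":[0,0,0]},{"claw":-1,"dp":[0,0,-0.006],"turn":[0,0,0]},{"claw":-1,"dp":[0,0,-0.006],"turn":[0,0,0]},{"claw":-1,"dp":[0,0,-0.006],"turn":[0,0,0]},{"claw":-1,"dp":[0,0,-0.006],"turn":[0,0,0]},{"claw":-1,"dp":[0,0,-0.006],"turn":[0,0,0]},{"claw":-1,"dp":[0,0,-0.006],"turn":[0,0,0]}]'
```

```text
t: 29.65
position: [0.5338, 0.0345, 0.0647]
tcp_rot: [0.732, 0.681, -0.0, -0.0]
ft_force: [0.7, 0.7, 0.1]
grip_width: -0.001
grasp_force: 0.0
```

```bash
python3 -m handwheel '[{"claw":-1,"dp":[0,0,-0.008],"turn":[0,0,0]},{"claw":-1,"dp":[0,0,-0.008],"turn":[0,0,0]},{"claw":-1,"dp":[0,0,-0.008],"turn":[0,0,0]},{"claw":-1,"dp":[0,0,-0.008],"turn":[0,0,0]},{"claw":-1,"dp":[0,0,-0.008],"turn":[0,0,0]},{"claw":-1,"dp":[0,0,-0.008],"turn":[0,0,0]},{"claw":-1,"dp":[0,0,-0.008],"turn":[0,0,0]},{"claw":-1,"dp":[0,0,-0.008],"turn":[0,0,0]},{"claw":-1,"dp":[0,0,-0.008],"turn":[0,0,0]},{"claw":-1,"dp":[0,0,-0.008],"turn":[0,0,0]}]' | sed -n '1,2p;4p'
```

```text
t: 30.65
position: [0.5339, 0.0345, 0.0607]
ft_force: [-0.8, -0.3, -0.0]
```

```bash
python3 -m handwheel '[{"claw":-1,"dp":[0,0,-0.003],"turn":[0,0,0]},{"claw":-1,"dp":[0,0,-0.003],"turn":[0,0,0]},{"claw":-1,"dp":[0,0,-0.003],"turn":[0,0,0]},{"claw":-1,"dp":[0,0,-0.003],"turn":[0,0,0]},{"claw":-1,"dp":[0,0,-0.003],"turn":[0,0,0]},{"claw":-1,"dp":[0,0,0],"turn":[0,0,0]},{"claw":-1,"dp":[0,0,0],"turn":[0,0,0]},{"claw":-1,"dp":[0,0,0],"turn":[0,0,0]},{"claw":-1,"dp":[0,0,0],"turn":[0,0,0]},{"claw":-1,"dp":[0,0,0],"turn":[0,0,0]}]' | sed -n '1,2p;4p'
```

```text
t: 31.65
position: [0.5339, 0.0345, 0.06]
ft_force: [0.0, -0.2, 0.2]
```

```bash
python3 -m handwheel '[{"claw":-1,"dp":[0,0,-0.002],"turn":[0,0,0]},{"claw":-1,"dp":[0,0,-0.002],"turn":[0,0,0]},{"claw":-1,"dp":[0,0,-0.002],"turn":[0,0,0]},{"claw":-1,"dp":[0,0,-0.002],"turn":[0,0,0]},{"claw":-1,"dp":[0,0,-0.002],"turn":[0,0,0]},{"claw":-1,"dp":[0,0,-0.002],"turn":[0,0,0]},{"claw":-1,"dp":[0,0,-0.002],"turn":[0,0,0]},{"claw":-1,"dp":[0,0,-0.002],"turn":[0,0,0]},{"claw":-1,"dp":[0,0,-0.002],"turn":[0,0,0]},{"claw":-1,"dp":[0,0,0],"turn":[0,0,0]}]' | sed -n '1,2p;4p'
```

```text
t: 32.65
position: [0.5339, 0.0345, 0.0591]
ft_force: [0.4, -0.6, 0.5]
```

```bash
python3 -m handwheel '[{"claw":-1,"dp":[0,0,-0.002],"turn":[0,0,0]},{"claw":-1,"dp":[0,0,-0.002],"turn":[0,0,0]},{"claw":-1,"dp":[0,0,-0.002],"turn":[0,0,0]},{"claw":-1,"dp":[0,0,-0.002],"turn":[0,0,0]},{"claw":-1,"dp":[0,0,0],"turn":[0,0,0]},{"claw":-1,"dp":[0,0,0],"turn":[0,0,0]},{"claw":-1,"dp":[0,0,0],"turn":[0,0,0]},{"claw":-1,"dp":[0,0,0],"turn":[0,0,0]},{"claw":-1,"dp":[0,0,0],"turn":[0,0,0]},{"claw":-1,"dp":[0,0,0],"turn":[0,0,0]}]' | sed -n '1,2p;4p'
```

```text
t: 33.65
position: [0.5339, 0.0345, 0.059]
ft_force: [-3.3, -0.3, 5.7]
```

Contact at z = 0.059 as expected, with the corner solid. I'll press about 0.3 mm more for about 11 N.

```bash
python3 -m handwheel '[{"claw":-1,"dp":[0,0,-0.002],"turn":[0,0,0]},{"claw":-1,"dp":[0,0,-0.002],"turn":[0,0,0]},{"claw":-1,"dp":[0,0,-0.002],"turn":[0,0,0]},{"claw":-1,"dp":[0,0,0],"turn":[0,0,0]},{"claw":-1,"dp":[0,0,0],"turn":[0,0,0]},{"claw":-1,"dp":[0,0,0],"turn":[0,0,0]},{"claw":-1,"dp":[0,0,0],"turn":[0,0,0]},{"claw":-1,"dp":[0,0,0],"turn":[0,0,0]},{"claw":-1,"dp":[0,0,0],"turn":[0,0,0]},{"claw":-1,"dp":[0,0,0],"turn":[0,0,0]}]' | sed -n '1,2p;4p'
```

```text
t: 34.65
position: [0.5339, 0.0345, 0.0589]
ft_force: [-4.5, -0.4, 9.3]
```

```bash
python3 -m handwheel '[{"claw":-1,"dp":[-0.002,0,-0.002],"turn":[0,0,0]},{"claw":-1,"dp":[-0.001,0,-0.001],"turn":[0,0,0]},{"claw":-1,"dp":[0,0,0],"turn":[0,0,0]},{"claw":-1,"dp":[0,0,0],"turn":[0,0,0]},{"claw":-1,"dp":[0,0,0],"turn":[0,0,0]},{"claw":-1,"dp":[0,0,0],"turn":[0,0,0]},{"claw":-1,"dp":[0,0,0],"turn":[0,0,0]},{"claw":-1,"dp":[0,0,0],"turn":[0,0,0]},{"claw":-1,"dp":[0,0,0],"turn":[0,0,0]},{"claw":-1,"dp":[0,0,0],"turn":[0,0,0]}]' | sed -n '1,2p;4p'
```

```text
t: 35.65
position: [0.5339, 0.0345, 0.0589]
ft_force: [-3.3, -0.1, 10.9]
```

The corner holds at 10.9 N with no give: z went from 0.0591 to 0.0589. I'll let go and rise clear.

```bash
python3 -m handwheel '[{"claw":-1,"dp":[0,0,0.01],"turn":[0,0,0]},{"claw":-1,"dp":[0,0,0.05],"turn":[0,0,0]},{"claw":-1,"dp":[0,0,0.3],"turn":[0,0,0]},{"claw":-1,"dp":[0,0,0.6],"turn":[0,0,0]},{"claw":-1,"dp":[-0.3,0.5,0.6],"turn":[0,0,0]},{"claw":-1,"dp":[-0.4,0.8,0.5],"turn":[0,0,0]},{"claw":-1,"dp":[-0.4,0.8,0.4],"turn":[0,0,0]},{"claw":-1,"dp":[-0.3,0.6,0.2],"turn":[0,0,0]},{"claw":-1,"dp":[0,0,0],"turn":[0,0,0]},{"claw":-1,"dp":[0,0,0],"turn":[0,0,0]}]' | sed -n '1,2p;4p'
python3 - <<'E'
from h import *
S={n:optics.get_image(n) for n in ['side','top']}
b0=cv2.imread('pics/side0.png')
f=lambda i,r:cv2.resize(i[r[0]:r[0]+82,r[1]:r[1]+110],(400,300),interpolation=cv2.INTER_CUBIC)
cv2.imwrite('pics/c6.png',np.vstack([np.hstack([f(b0,(140,185)),f(S['side']['img'],(140,185))]),np.hstack([f(cv2.imread('pics/top0.png'),(120,220)),f(S['top']['img'],(120,220))])]))
E
```

```text
t: 36.65
position: [0.4641, 0.1689, 0.1908]
ft_force: [0.9, -0.5, -0.7]
```

View pics/c6.png

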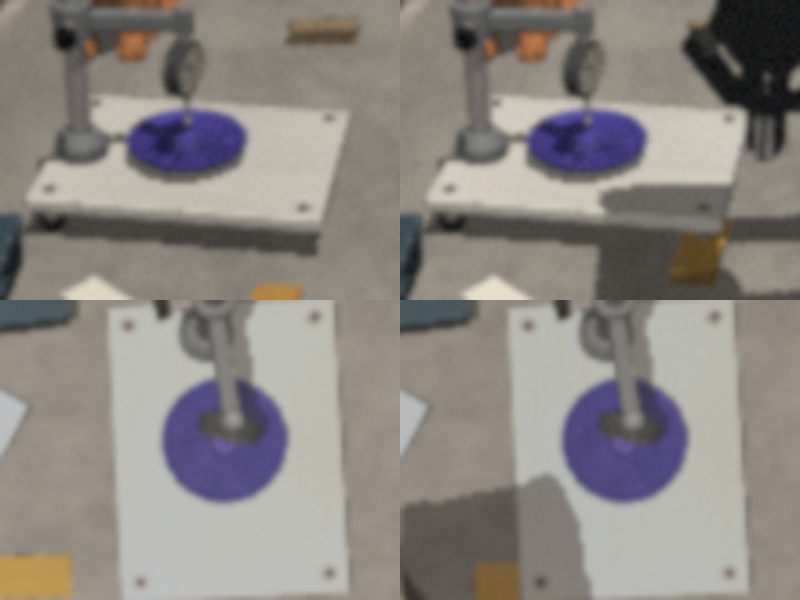

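Comparing before and after, the plate and dish are in identical places (top-view corners at (110,310) and (345,590)). The wedge sits under the bare-stud corner.

```bash
python3 -c "
from station import order;print(order.job_done())"
```

```text
the job is handed in; nothing more can be done
None
```

I handed the job in at about 37 s: the brass wedge bit under the bare foot (push stopped at 8 N, a little over the 6–7 N expected), and the corner held a 10.9 N press, moving about 0.2 mm. Before-and-after pictures show the stand and dish where they were, and the arm is clear.

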